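# Lay out the desk set in the study

### The job

Seen from the robot, lay out the desk: stand the memo block on the middle of the cork mat, midway between the clock and the card box and square with the mat, and set the brass paperweight gently on the centre of its top. Put the pen pot upright centred in front of the clock, and the stapler on its base centred in front of the card box and parallel to that box's front, each on the table on the robot's side with a gap of about 4 cm to the clock's or box's front. Leave the mug and the calculator where they are.

Things in the scene. Friction and masses are not known exactly. Their poses are not given: they have to be found in the camera images.
- mat: Flat cork mat, fixed, 80 (x) by 460 (y) by 4 mm thick, lying across the desk beyond the working area. Origin: centre of its underside, on the table (z = 0). Its x axis points away from the robot, y along its length to the left. Its turn and place vary. The clock and the card box stand on it, one 170 mm to either side of its middle; which is left and which right varies.
- clock: Desk clock, fixed on the mat: wooden block with brass foot and top plate and a round white dial, 50 deep (x) by 80 wide (y) by 90 mm high. Origin: centre of its underside, on the mat (z = 4 mm). The dial is its front, at x = -25 mm in its frame, facing the robot; it may be turned up to 0.12 rad on the mat.
- cardbox: Card index box, fixed on the mat: open wooden box full of white cards, 70 deep (x) by 100 wide (y) by 70 mm high (card tops up to 74 mm). Origin: centre of its underside, on the mat (z = 4 mm). Its front faces the robot, at x = -35 mm in its frame (a thin brass label stands 1.5 mm proud); it may be turned up to 0.12 rad on the mat.
- memo: Memo block, loose: a square block of white paper on a thin pale wooden base, 40 mm high in all; paper 60 by 60 mm (z 8 to 40 mm), base 62 by 62 by 8 mm; about 0.15 kg. Origin: centre of its underside; x and y along its sides, z up. It starts on the table.
- weight: Brass paperweight, loose: a disc 44 mm across and 13 mm high with a round knob on top, 26 mm across with straight sides from z = 21 to 43 mm; 46 mm high in all; about 0.25 kg. Grip it by the knob. Origin: centre of its underside; z up. It starts on the table.
- penpot: Pen pot, loose: dark steel cylinder 64 mm across and 80 mm high with four pencils and pens fixed in it that reach to 108 mm high within the rim's outline; about 0.18 kg. Grip it across the outside. Origin: centre of its underside; z up. It starts upright on the table.
- stapler: Stapler, loose, standing on its base: 130 long (x) by 34 wide (y) by 44 mm high, grey top arm 32 mm wide (z 26 to 44 mm) over a black base; about 0.22 kg. Origin: centre of its underside; x along its length, z up. Either end may point either way.
- mug: White mug, loose, a bystander: 76 mm across, 90 mm high, with a handle that points roughly towards the robot at the start. Origin: centre of its underside. It may stand at any of the places where the loose things start. Not to be moved (more than 20 mm counts as moved) or tipped.
- calculator: Pocket calculator, loose, a bystander lying flat: 80 (x) by 50 (y) by 10 mm. Origin: centre of its underside. It lies about 110 mm in front of the mat's middle. Not to be moved (more than 20 mm counts as moved).
Not all that is in view belongs to the job. What is shaped like the cardbox but green or pink is not meant.

How it is judged:
By the outcome, as a careful person would: the job done as asked, in the order asked, and still so for the second after the job is handed in, with the robot touching nothing.
It also fails if it takes over 112 s, if anything falls off the work surface, if the arm or the gripper's body presses on something with over 40 N, if the wrist force passes 120 N, or if a joint passes its speed limit or range.

### The arm

A 6-joint arm with a two-finger parallel gripper is mounted at the origin on the work surface. World frame = base frame: x ahead of the robot, y to its left, z up, the work surface at z = 0. Lengths are in m, angles in rad, forces in N, time in s.
With the tool pointing down it reaches from about 0.35 to 0.95 m from the base axis. Payload 17.4 kg.
Tool frame: the origin (TCP) lies between the finger pads; the fingertips stand 22 mm ahead of it and the grasp point (between the pads) lies 3 mm ahead of it (tcp_to_tips is the distance from the TCP to the fingertips, in m); z points along the fingers, y is the line along which they close (so a half turn about z gives the same grasp; the last joint's range is limited). The gripper opens to 93 mm and grips with 3 to 60 N. Pads are 15 mm wide; open, the fingers measure 128 mm over their backs; the gripper's body (75 mm by 188 mm) begins 65 mm behind the grasp point.
Start: joints at [1.08, 0.116, 1.442, -0, 1.584, -0.038], TCP at [0.295, 0.607, 0.241] pointing down, gripper open.
Joint ranges: [-2.83, 2.83], [-0.83, 2.19], [0.07, 2.5], [-1.14, 4.28], [0.01, 3], [-2.97, 2.97]. Speed limits (rad/s): [1.89, 1.89, 2.22, 3.14, 3.14, 3.14].

### API

Orientations are given as [roll, pitch, yaw] about the fixed x, y, z axes, in that order (R = Rz(yaw) Ry(pitch) Rx(roll)).
In Python, from rig import * gives the robot as it stands.
- The arm moves only by the shell command python3 -m pendant 'ROWS' [OPENING] [FORCE]. ROWS is JSON, a list of rows, each an object of numbers: "dx", "dy", "dz": the shift along the tool's x, y, z normalised to -1 to 1, where 1 is 0.025 m; "rx", "ry", "rz": the turn, a rotation vector about the tool's x, y, z normalised to -1 to 1, where 1 is 180 degrees. A call has 1 to 12 rows; each row shifts and turns the commanded pose from where the row before left it, along the tool's axes as they then stand; what a row does not reach is not made up. A row lasts 1/12 s, in which the tool goes at most 41.7 mm and 7.16 degrees, less where a joint would pass 70% of its speed; a pose out of reach is approached as far as the arm can. A call with a number of a shift or a turn outside -1 to 1 is refused whole. A call with a gripper value outside its range is refused whole. OPENING is the closure, from -1 (fully open) to 1 (shut), set as the call begins (- or left out, the last holds). The fingers move at their own pace and stop on an object; FORCE is the grip in N (left out, the last holds). Time passes only in rows, so rows that do not move let the fingers close. It gives the time, the measured TCP pose, the force, the opening and the grip force at its end, in the units of the state.
- state(): the state, without advancing time (a new reading comes with each control period).
- snapshot(name): name is "side" or "top"; returns a dict with "color" (384x512x3 uint8, red, green, blue), "vertical_fov" (degrees; the focal length in pixels is half the picture's height over the tangent of half this angle, whatever the lens; pixels are square), "cx", "cy" (the principal point, pixels), "T" (4x4, takes a point from camera to world coordinates). Camera axes: x right, y down, z forward; pixel columns grow to the right and rows downward; lengths in m; the calibration is good to about 2 mm. A picture is of the moment at which its call begins. There is no depth.
- hand_in(): hands the job in; it is judged then, once.
Trained networks look in a picture, given as the dict that the camera call returned (one of the last four; its "shot" number tells which), for a name from the list of things; names that differ only in an ending like _2 or _b are one class to them, and where a whole thing is asked for, a point or a joint stands for the part that bears it (a point fixed in the world has none). Each returns a list of dicts, best first, with "conf" (0 to 1); they miss things now and then, are a little off and sometimes report something else, mostly with a low value. They report only what shows in the picture. A call takes as long as a camera call. They do not tell look-alikes from the thing itself.
- search_frame(picture, name): "point" ([x, y, z] in m, in world coordinates, good to about 4 mm: the middle of the surface that is visible of it).
The state is a dict: "clock": time; "q": joint angles; "dq": joint speeds; "tau": joint torques, N m; "eef_pos": TCP position; "ee_rot": TCP orientation; "wrist_force": force on the tool from outside, world axes, zero at the start; "moment": the same for the moment, N m; "width": finger opening in m; "gripper_force": force on a finger pad.
Only numpy, scipy, OpenCV 4.12 (cv2) and the standard library are available. Lean on these libraries where they do the work, as an engineer would, in place of code of your own. Each camera call takes 0.05 s, during which the arm holds its last target. There are 200 camera calls.

## Working session

There is one attempt and no reset: what is moved stays moved. The work goes in short steps, Python scripts to look and compute and a shell command to move; the robot and the scene stay as the last step left them, time stands still between calls to the robot, and variables do not carry over. Pictures are saved under pics/ and viewed, at most 14 in all, crops included, and the job is handed in when it is done.

```bash
mkdir -p pics; cat > h.py <<'E'
from rig import *
import numpy as np, cv2
def snap(n,f=None):
    s=snapshot(n)
    if f: cv2.imwrite('pics/'+f,cv2.cvtColor(s['color'],cv2.COLOR_RGB2BGR))
    return s
def K(s):
    f=s['color'].shape[0]/2/np.tan(np.radians(s['vertical_fov'])/2); return f,s['cx'],s['cy']
def ray(s,u,v,z):
    f,cx,cy=K(s);T=np.array(s['T']);d=T[:3,:3]@np.array([(u-cx)/f,(v-cy)/f,1]);o=T[:3,3]
    return o+d*(z-o[2])/d[2]
def proj(s,P):
    f,cx,cy=K(s);T=np.array(s['T']);p=(np.atleast_2d(P)-T[:3,3])@T[:3,:3]
    return np.c_[f*p[:,0]/p[:,2]+cx,f*p[:,1]/p[:,2]+cy]
E
python3 - <<'E'
from h import *
np.set_printoptions(precision=4,suppress=True)
for n in ('top','side'):
    s=snap(n,n+'0.png'); print(n,K(s),np.array(s['T']).tolist())
    for t in 'mat clock cardbox memo weight penpot stapler mug calculator'.split():
        print(t,[(np.round(d['point'],3).tolist(),round(d['conf'],2),proj(s,d['point'])[0].round().tolist()) for d in search_frame(s,t)[:3]])
print(state())
E
```

```text
top (np.float64(365.9517053897025), 258.67954055135215, 196.50563028044164) [[0.018613398787746992, -0.9976068541981469, 0.06658908200633024, 0.4403094562552482], [-0.9997882037573592, -0.0191562126972634, -0.007522442604015566, -0.005327211136002888], [0.008780034920306866, -0.06643496046491393, -0.997752127040992, 1.0052132338101094], [0.0, 0.0, 0.0, 1.0]]
mat [([0.662, 0.002, 0.003], 0.58, [254.0, 141.0])]
clock [([0.656, -0.15, 0.092], 0.97, [314.0, 137.0])]
cardbox [([0.667, 0.178, 0.07], 0.74, [186.0, 132.0]), ([0.31, 0.276, 0.073], 0.6, [142.0, 271.0]), ([0.648, 0.347, 0.062], 0.57, [122.0, 138.0])]
memo [([0.438, 0.008, 0.038], 0.97, [250.0, 222.0])]
weight [([0.43, -0.187, 0.013], 0.5, [322.0, 226.0])]
penpot [([0.5, 0.37, 0.055], 0.55, [111.0, 195.0])]
stapler [([0.427, 0.186, 0.045], 0.6, [182.0, 225.0])]
mug [([0.493, -0.382, 0.048], 0.56, [399.0, 204.0])]
calculator [([0.554, 0.015, 0.012], 0.58, [249.0, 179.0])]
side (np.float64(471.0567008922826), 252.55632048020564, 192.16446344222817) [[0.9945962031200757, -0.06881684060987357, 0.07773438870670216, 0.4019007533030452
[... 545 characters left out ...]
29.0, 254.0])]
penpot [([0.495, 0.34, 0.056], 0.78, [239.0, 126.0])]
stapler [([0.419, 0.158, 0.042], 0.87, [219.0, 162.0])]
mug [([0.487, -0.388, 0.059], 0.67, [264.0, 300.0])]
calculator [([0.556, 0.01, 0.01], 0.78, [271.0, 197.0])]
{'clock': 1.0, 'q': array([ 1.0802,  0.116 ,  1.4416,  0.    ,  1.584 , -0.0378]), 'dq': array([ 0.0008,  0.001 ,  0.0021, -0.0007,  0.0002,  0.0002]), 'tau': array([ -0.0019, -72.0992, -62.2774,   0.0779,   0.0181,   0.    ]), 'eef_pos': array([0.2953, 0.607 , 0.2407]), 'ee_rot': array([ 3.1416, -0.    ,  2.6888]), 'wrist_force': array([-0.9924,  0.3127,  0.0739]), 'moment': array([-0.0013, -0.0186, -0.0173]), 'gripper_force': 0.0, 'width': 0.0929135654347053}
```

View pics/top0.png

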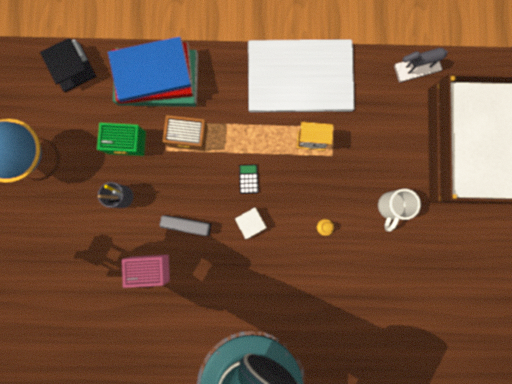

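View pics/side0.png

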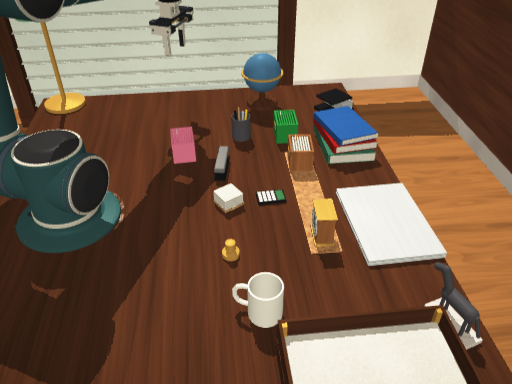

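```bash
cat > fit.py <<'E'
from h import *
from scipy.optimize import minimize
def box(lx,ly,z0,z1): return np.array([[a*lx/2,b*ly/2,z] for a in(-1,1) for b in(-1,1) for z in(z0,z1)])
def cyl(r,z0,z1): return np.array([[r*np.cos(a),r*np.sin(a),z] for a in np.arange(0,2*np.pi,.2) for z in(z0,z1)])
M={'mat':[box(.08,.46,0,.004)],'clock':[box(.05,.08,.004,.094)],'cardbox':[box(.07,.1,.004,.075)],'memo':[box(.06,.06,.008,.04),box(.062,.062,0,.008)],
'weight':[cyl(.022,0,.013),cyl(.013,.013,.046)],'penpot':[cyl(.032,0,.08)],'stapler':[box(.13,.034,0,.026),box(.13,.032,.026,.044)]}
U=4
def sil(s,n,p,shape,off,fac=1):
    m=np.zeros(shape,np.uint8);c,k=np.cos(p[2]),np.sin(p[2])
    for q in M[n]:
        w=q.copy();w[:,:2]=(w[:,:2]*fac)@np.array([[c,k],[-k,c]])+p[:2]
        uv=(proj(s,w)+.5-off)*U
        cv2.fillConvexPoly(m,cv2.convexHull((uv*16).astype(np.int32)),1,shift=4)
    return m
def prep(s,n,p0):
    uv=proj(s,np.vstack(M[n])*[1,1,1]+[p0[0],p0[1],0]); off=np.floor(uv.min(0)-14); hi=np.ceil(uv.max(0)+14)
    off=np.maximum(off,0).astype(int);hi=hi.astype(int)
    im=cv2.resize(s['color'][off[1]:hi[1],off[0]:hi[0]],None,fx=U,fy=U,interpolation=cv2.INTER_CUBIC)
    a=sil(s,n,p0,im.shape[:2],off); k=np.ones((3,3),np.uint8)
    g=np.where(cv2.dilate(a,k,iterations=22)>0,2,0).astype(np.uint8)
    g[a>0]=3; g[cv2.erode(a,k,iterations=14)>0]=1
    cv2.grabCut(np.ascontiguousarray(im[:,:,::-1]),g,None,np.zeros((1,65)),np.zeros((1,65)),6,cv2.GC_INIT_WITH_MASK)
    return im,((g==1)|(g==3)).astype(np.uint8),off
def fit(shots,n,p0,yaws=(0,)):
    D=[(s,)+prep(s,n,p0) for s in shots]
    def cost(p):
        t=0
        for s,im,m,off in D:
            a=sil(s,n,p,m.shape,off); t-=(a&m).sum()/(a|m).sum()
        return t/len(D)
    best=min((minimize(cost,[p0[0],p0[1],y],method='Nelder-Mead',options=dict(initial_simplex=np.array([[p0[0],p0[1],y]])+np.array([[0,0,0],[.008,0,0],[0,.008,0],[0,0,.15]]),xatol=1e-4,fatol=1e-5)) for y in yaws),key=lambda r:r.fun)
    vis=[]
    for s,im,m,off in D:
        v=np.ascontiguousarray(im[:,:,::-1]); cs,_=cv2.findContours(m,0,1);cv2.drawContours(v,cs,-1,(255,0,0),1)
        cs,_=cv2.findContours(sil(s,n,best.x,m.shape,off),0,1);cv2.drawContours(v,cs,-1,(0,255,0),1);vis.append(v)
    return best.x,best.fun,vis
def tile(vs,f):
    rows=[];
    h=[cv2.resize(v,(190,190)) for v in vs]
    while len(h)%4:h.append(np.zeros_like(h[0]))
    cv2.imwrite('pics/'+f,np.vstack([np.hstack(h[i:i+4]) for i in range(0,len(h),4)]))
E
python3 - <<'E'
from fit import *
a,b=snap('top'),snap('side'); V=[]
G={'clock':((.658,-.17,0),(0,.1,-.1)),'cardbox':((.668,.17,0),(0,.1,-.1)),'memo':((.437,.005,.4),(.2,.5,.8,1.2)),
'weight':((.425,-.195,0),(0,)),'penpot':((.5,.36,0),(0,)),'stapler':((.425,.175,1.4),(1.2,1.4,1.6,1.8))}
for n,(p,y) in G.items():
    for S in ([a,b],[a],[b]):
        x,f,v=fit(S,n,p,y); print(n,len(S),x.round(4),round(f,3))
        if len(S)==2: V+=v
tile(V,'fit0.png')
hsv=cv2.cvtColor(a['color'],cv2.COLOR_RGB2HSV)
c=[]
for (r0,r1,c0,c1) in [(115,165,208,296)]:
    im=a['color'][r0:r1,c0:c1].astype(int); m=(im.sum(2)>250).astype(np.uint8); 
    for u in range(c0,c1):
        r=np.flatnonzero(m[:,u-c0]); 
        if len(r): c.append((u,r.min()+r0,r.max()+r0))
c=np.array(c,float)
for k in (1,2):
    P=[ray(a,u,v+(-.5 if k==1 else .5),.004) for u,v in zip(c[:,0],c[:,k])];P=np.array(P); q=np.polyfit(P[:,1],P[:,0],1);print('mat edge',q, np.std(P[:,0]-np.polyval(q,P[:,1])))
E
```

```text
clock 2 [ 0.6648 -0.1619 -0.1026] -0.82
clock 1 [ 0.6644 -0.1586 -0.0177] -0.785
clock 1 [ 0.6661 -0.154  -0.1073] -0.827
cardbox 2 [ 0.6682  0.1777 -0.1066] -0.821
cardbox 1 [ 0.6632  0.1785 -0.0913] -0.859
cardbox 1 [ 0.6677  0.1685 -0.1165] -0.79
memo 2 [0.4349 0.0102 0.5027] -0.931
memo 1 [0.4347 0.0087 0.5202] -0.918
memo 1 [0.4346 0.0121 0.5164] -0.968
weight 2 [ 0.4274 -0.1932  0.1186] -0.937
weight 1 [ 0.4275 -0.1936 -0.0021] -0.939
weight 1 [ 0.4273 -0.1913  0.1238] -0.94
penpot 2 [ 0.5009  0.3641 -0.0572] -0.917
penpot 1 [ 0.5017  0.363  -0.0486] -0.932
penpot 1 [ 0.5009  0.369  -0.0848] -0.95
stapler 2 [0.4252 0.1831 1.4238] -0.912
stapler 1 [0.4247 0.1801 1.4108] -0.962
stapler 1 [0.4257 0.1848 1.4211] -0.926
mat edge [0.0073821  0.71008745] 0.0009717394729454172
mat edge [0.01031813 0.62509665] 0.0008131296934643234
```

View pics/fit0.png

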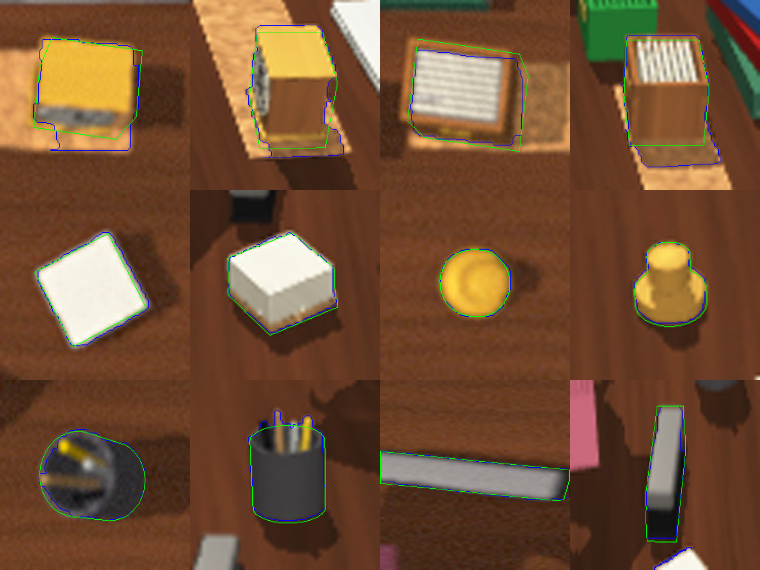

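```bash
python3 - <<'E'
from h import *
a,b=snap('top'),snap('side')
A=cv2.resize(a['color'][110:160,155:345],None,fx=4,fy=4,interpolation=cv2.INTER_CUBIC)
B=cv2.resize(b['color'][170:260,270:370],None,fx=4,fy=4,interpolation=cv2.INTER_CUBIC)[:360]
C=cv2.resize(b['color'][120:210,265:355],None,fx=4,fy=4,interpolation=cv2.INTER_CUBIC)
v=np.zeros((560,760,3),np.uint8);v[:200]=A;v[200:,:400]=B;v[200:,400:]=C
cv2.imwrite('pics/z.png',v[:,:,::-1])
E
```

```text
(no output)
```

View pics/z.png

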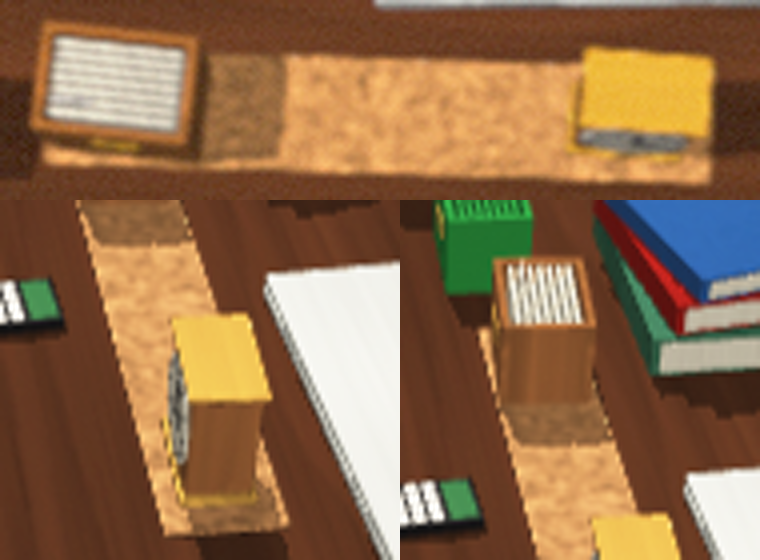

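```bash
python3 - <<'E'
from h import *
a,b=snap('top'),snap('side')
np.set_printoptions(precision=4,suppress=True)
def R(s,pts,ox,oy,sx,sy,z):
    return np.array([ray(s,ox+(u-sx+.5)/4-.5,oy+(v-sy+.5)/4-.5,z)[:2] for u,v in pts])
def rep(n,q):
    # order: far-left, far-right, near-right, near-left (world)
    e=(q[0]-q[1])+(q[3]-q[2]); f=(q[0]-q[3])+(q[1]-q[2])
    print(n,'c',q.mean(0),'yaw from y',np.arctan2(-e[0],e[1]),'from x',np.arctan2(f[1],f[0]),'size',np.linalg.norm(f)/2,np.linalg.norm(e)/2)
rep('clock top',R(a,[(585,48),(714,56),(711,137),(583,130)],155,110,0,0,.094))
rep('clock side',R(b,[(247,314),(270,400),(188,402),(172,320)],270,170,0,200,.094))
rep('box top',R(a,[(44,22),(200,37),(190,145),(33,130)],155,110,0,0,.074))
rep('box side',R(b,[(583,258),(597,326),(497,326),(492,258)],265,120,400,200,.074))
print('mat near L,R top',R(a,[(44,162),(712,185)],155,110,0,0,.004))
print('mat right end side near,far',R(b,[(165,535),(287,522)],270,170,0,200,.004))
print('mat near/far L at y, side',R(b,[(482,328),(78,201)],265,120,400,200,.004)[:1])
E
```

```text
clock top c [ 0.6654 -0.1559] yaw from y -0.03833045134000606 from x -0.0221884029589589 size 0.05228423937872499 0.08142558867084793
clock side c [ 0.6653 -0.1542] yaw from y -0.0753186518455116 from x -0.030813555840322204 size 0.04882570589821464 0.08050286357024701
box top c [0.6693 0.1837] yaw from y -0.07617804539202186 from x -0.06328859623115517 size 0.07082236023795324 0.10122010300759207
box side c [0.6696 0.1891] yaw from y -0.1093212745173068 from x -0.11433860360862559 size 0.07296071604392605 0.09797627061550987
mat near L,R top [[ 0.6304  0.2462]
 [ 0.6237 -0.2154]]
mat right end side near,far [[ 0.6258 -0.2134]
 [ 0.7036 -0.2107]]
mat near/far L at y, side [[0.6352 0.2495]]
```

```bash
cat > plan.py <<'E'
import sys; from h import *
def plan(x,y,z,yaw):
    s=state();p=s['eef_pos'];cy=s['ee_rot'][2]
    d=(cy-yaw+np.pi)%(2*np.pi)-np.pi
    v=np.array([x,y,z])-p
    t=np.array([v[0]*np.cos(yaw)+v[1]*np.sin(yaw),v[0]*np.sin(yaw)-v[1]*np.cos(yaw),-v[2]])/.025
    print('t',round(s['clock'],2),'rz tot',round(d/np.pi,4),'then units dx,dy,dz',t.round(2),'xy rows',round(np.abs(t[:2]).max(),1),'per row/12',(t/12).round(3),'rpy',s['ee_rot'].round(3))
plan(*[float(a) for a in sys.argv[1:5]])
E
python3 plan.py .4347 .010 .11 2.086
```

```text
t 1.3 rz tot 0.1919 then units dx,dy,dz [-23.53  -6.91   5.23] xy rows 23.5 per row/12 [-1.961 -0.576  0.435] rpy [-3.142 -0.     2.689]
```

```bash
python3 -m pendant '[{"rz":0.032},{"rz":0.032},{"rz":0.032},{"rz":0.032},{"rz":0.032},{"rz":0.032},{"dx":-0.98,"dy":-0.288},{"dx":-0.98,"dy":-0.288},{"dx":-0.98,"dy":-0.288},{"dx":-0.98,"dy":-0.288},{"dx":-0.98,"dy":-0.288},{"dx":-0.98,"dy":-0.288}]' -1 25
python3 -m pendant '[{"dx":-0.98,"dy":-0.288},{"dx":-0.98,"dy":-0.288},{"dx":-0.98,"dy":-0.288},{"dx":-0.98,"dy":-0.288},{"dx":-0.98,"dy":-0.288},{"dx":-0.98,"dy":-0.288},{"dx":-0.98,"dy":-0.288},{"dx":-0.98,"dy":-0.288},{"dx":-0.98,"dy":-0.288},{"dx":-0.98,"dy":-0.288},{"dx":-0.98,"dy":-0.288},{"dx":-0.98,"dy":-0.288}]'
python3 -m pendant '[{"dx":-0.98,"dy":-0.288},{"dx":-0.98,"dy":-0.288},{"dx":-0.98,"dy":-0.288},{"dx":-0.98,"dy":-0.288},{"dx":-0.98,"dy":-0.288},{"dx":-0.98,"dy":-0.288},{"dz":0.9},{"dz":0.9},{"dz":0.9},{"dz":0.9},{},{}]'
python3 plan.py .4347 .010 .034 2.086
```

```text
t 1.3 rz tot 0.1919 then units dx,dy,dz [-23.53  -6.91   8.27] xy rows 23.5 per row/12 [-1.961 -0.576  0.689] rpy [-3.142 -0.     2.689]schema error: expected keys dx, dy, dz, rx, ry, rz
schema error: expected keys dx, dy, dz, rx, ry, rz
schema error: expected keys dx, dy, dz, rx, ry, rz
```

```bash
python3 -m pendant '[{"dx":0,"dy":0,"dz":0,"rx":0,"ry":0,"rz":0.032},{"dx":0,"dy":0,"dz":0,"rx":0,"ry":0,"rz":0.032},{"dx":0,"dy":0,"dz":0,"rx":0,"ry":0,"rz":0.032},{"dx":0,"dy":0,"dz":0,"rx":0,"ry":0,"rz":0.032},{"dx":0,"dy":0,"dz":0,"rx":0,"ry":0,"rz":0.032},{"dx":0,"dy":0,"dz":0,"rx":0,"ry":0,"rz":0.032},{"dx":-0.98,"dy":-0.288,"dz":0,"rx":0,"ry":0,"rz":0},{"dx":-0.98,"dy":-0.288,"dz":0,"rx":0,"ry":0,"rz":0},{"dx":-0.98,"dy":-0.288,"dz":0,"rx":0,"ry":0,"rz":0},{"dx":-0.98,"dy":-0.288,"dz":0,"rx":0,"ry":0,"rz":0},{"dx":-0.98,"dy":-0.288,"dz":0,"rx":0,"ry":0,"rz":0},{"dx":-0.98,"dy":-0.288,"dz":0,"rx":0,"ry":0,"rz":0}]' -1 25 && python3 -m pendant '[{"dx":-0.98,"dy":-0.288,"dz":0,"rx":0,"ry":0,"rz":0},{"dx":-0.98,"dy":-0.288,"dz":0,"rx":0,"ry":0,"rz":0},{"dx":-0.98,"dy":-0.288,"dz":0,"rx":0,"ry":0,"rz":0},{"dx":-0.98,"dy":-0.288,"dz":0,"rx":0,"ry":0,"rz":0},{"dx":-0.98,"dy":-0.288,"dz":0,"rx":0,"ry":0,"rz":0},{"dx":-0.98,"dy":-0.288,"dz":0,"rx":0,"ry":0,"rz":0},{"dx":-0.98,"dy":-0.288,"dz":0,"rx":0,"ry":0,"rz":0},{"dx":-0.98,"dy":-0.288,"dz":0,"rx":0,"ry":0,"rz":0},{"dx":-0.98,"dy":-0.288,"dz":0,"rx":0,"ry":0,"rz":0},{"dx":-0.98,"dy":-0.288,"dz":0,"rx":0,"ry":0,"rz":0},{"dx":-0.98,"dy":-0.288,"dz":0,"rx":0,"ry":0,"rz":0},{"dx":0,"dy":0,"dz":0,"rx":0,"ry":0,"rz":0}]'
python3 plan.py .4347 .010 .034 2.086
```

```text
clock: 2.3
eef_pos: [0.3302, 0.4566, 0.2406]
ee_rot: [3.141, 0.0, 2.086]
wrist_force: [-1.2, -0.2, 1.0]
width: 0.0934
gripper_force: 0.0
clock: 3.3
eef_pos: [0.3944, 0.1813, 0.241]
ee_rot: [3.141, 0.001, 2.083]
wrist_force: [-1.3, 0.6, 0.3]
width: 0.093
gripper_force: 0.0
t 3.3 rz tot -0.0009 then units dx,dy,dz [-6.76 -1.97  8.28] xy rows 6.8 per row/12 [-0.563 -0.165  0.69 ] rpy [3.141e+00 1.000e-03 2.083e+00]
```

```bash
python3 -m pendant '[{"dx":-0.966,"dy":-0.281,"dz":0.4,"rx":0,"ry":0,"rz":0},{"dx":-0.966,"dy":-0.281,"dz":0.4,"rx":0,"ry":0,"rz":0},{"dx":-0.966,"dy":-0.281,"dz":0.4,"rx":0,"ry":0,"rz":0},{"dx":-0.966,"dy":-0.281,"dz":0.4,"rx":0,"ry":0,"rz":0},{"dx":-0.966,"dy":-0.281,"dz":0.4,"rx":0,"ry":0,"rz":0},{"dx":-0.966,"dy":-0.281,"dz":0.4,"rx":0,"ry":0,"rz":0},{"dx":-0.966,"dy":-0.281,"dz":0.4,"rx":0,"ry":0,"rz":0},{"dx":0,"dy":0,"dz":0.8,"rx":0,"ry":0,"rz":0},{"dx":0,"dy":0,"dz":0.8,"rx":0,"ry":0,"rz":0},{"dx":0,"dy":0,"dz":0.6,"rx":0,"ry":0,"rz":0},{"dx":0,"dy":0,"dz":0.4,"rx":0,"ry":0,"rz":0},{"dx":0,"dy":0,"dz":0,"rx":0,"ry":0,"rz":0}]'
python3 plan.py .4347 .010 .034 2.086
```

```text
clock: 4.3
eef_pos: [0.4335, 0.0131, 0.1038]
ee_rot: [-3.139, -0.001, 2.086]
wrist_force: [-0.9, -0.3, -0.4]
width: 0.093
gripper_force: 0.0
t 4.3 rz tot -0.0001 then units dx,dy,dz [-0.13 -0.02  2.79] xy rows 0.1 per row/12 [-0.011 -0.002  0.233] rpy [-3.139e+00 -1.000e-03  2.086e+00]
```

```bash
python3 -m pendant '[{"dx":-0.13,"dy":0,"dz":0.7,"rx":0,"ry":0,"rz":0},{"dx":0,"dy":0,"dz":0.7,"rx":0,"ry":0,"rz":0},{"dx":0,"dy":0,"dz":0.7,"rx":0,"ry":0,"rz":0},{"dx":0,"dy":0,"dz":0.5,"rx":0,"ry":0,"rz":0},{"dx":0,"dy":0,"dz":0.2,"rx":0,"ry":0,"rz":0},{"dx":0,"dy":0,"dz":0,"rx":0,"ry":0,"rz":0}]' && python3 -m pendant '[{"dx":0,"dy":0,"dz":0,"rx":0,"ry":0,"rz":0},{"dx":0,"dy":0,"dz":0,"rx":0,"ry":0,"rz":0},{"dx":0,"dy":0,"dz":0,"rx":0,"ry":0,"rz":0},{"dx":0,"dy":0,"dz":0,"rx":0,"ry":0,"rz":0},{"dx":0,"dy":0,"dz":0,"rx":0,"ry":0,"rz":0},{"dx":0,"dy":0,"dz":0,"rx":0,"ry":0,"rz":0},{"dx":0,"dy":0,"dz":0,"rx":0,"ry":0,"rz":0},{"dx":0,"dy":0,"dz":0,"rx":0,"ry":0,"rz":0}]' 1 25
python3 plan.py .6675 .0152 .134 1.560
```

```text
clock: 4.8
eef_pos: [0.4358, 0.0102, 0.0355]
ee_rot: [-3.141, -0.0, 2.086]
wrist_force: [-0.7, 0.3, 0.5]
width: 0.0932
gripper_force: 0.0
clock: 5.47
eef_pos: [0.4361, 0.01, 0.036]
ee_rot: [3.141, 0.0, 2.086]
wrist_force: [-1.8, -0.3, 5.1]
width: 0.06
gripper_force: 25.0
t 5.47 rz tot 0.1673 then units dx,dy,dz [ 0.31  9.25 -3.92] xy rows 9.3 per row/12 [ 0.026  0.771 -0.327] rpy [3.141 0.    2.086]
```

```bash
python3 -m pendant '[{"dx":0,"dy":0,"dz":-0.5,"rx":0,"ry":0,"rz":0},{"dx":0,"dy":0,"dz":-0.7,"rx":0,"ry":0,"rz":0},{"dx":0,"dy":0,"dz":-0.9,"rx":0,"ry":0,"rz":0},{"dx":0,"dy":0,"dz":-0.9,"rx":0,"ry":0,"rz":0},{"dx":0,"dy":0,"dz":-0.9,"rx":0,"ry":0,"rz":0.028},{"dx":0,"dy":0,"dz":0,"rx":0,"ry":0,"rz":0.028},{"dx":0,"dy":0,"dz":0,"rx":0,"ry":0,"rz":0.028},{"dx":0,"dy":0,"dz":0,"rx":0,"ry":0,"rz":0.028},{"dx":0,"dy":0,"dz":0,"rx":0,"ry":0,"rz":0.028},{"dx":0,"dy":0,"dz":0,"rx":0,"ry":0,"rz":0.0275},{"dx":0,"dy":0,"dz":0,"rx":0,"ry":0,"rz":0}]' && python3 -m pendant '[{"dx":0.031,"dy":0.6,"dz":0,"rx":0,"ry":0,"rz":0},{"dx":0.031,"dy":0.9,"dz":0,"rx":0,"ry":0,"rz":0},{"dx":0.031,"dy":0.9,"dz":0,"rx":0,"ry":0,"rz":0},{"dx":0.031,"dy":0.9,"dz":0,"rx":0,"ry":0,"rz":0},{"dx":0.031,"dy":0.9,"dz":0,"rx":0,"ry":0,"rz":0},{"dx":0.031,"dy":0.9,"dz":0,"rx":0,"ry":0,"rz":0},{"dx":0.031,"dy":0.9,"dz":0,"rx":0,"ry":0,"rz":0},{"dx":0.031,"dy":0.9,"dz":0,"rx":0,"ry":0,"rz":0},{"dx":0.031,"dy":0.9,"dz":0,"rx":0,"ry":0,"rz":0},{"dx":0.031,"dy":0.9,"dz":0,"rx":0,"ry":0,"rz":0},{"dx":0,"dy":0.5,"dz":0,"rx":0,"ry":0,"rz":0},{"dx":0,"dy":0,"dz":0,"rx":0,"ry":0,"rz":0}]'
python3 plan.py .6675 .0152 .040 1.560
```

```text
clock: 6.38
eef_pos: [0.4357, 0.01, 0.1328]
ee_rot: [-3.141, 0.0, 1.555]
wrist_force: [-0.0, 0.4, -1.8]
width: 0.0602
gripper_force: 25.0
clock: 7.38
eef_pos: [0.6675, 0.0151, 0.1321]
ee_rot: [-3.141, 0.0, 1.562]
wrist_force: [0.9, 0.1, -0.6]
width: 0.06
gripper_force: 25.0
t 7.38 rz tot 0.0008 then units dx,dy,dz [0.   0.   3.68] xy rows 0.0 per row/12 [0.    0.    0.307] rpy [-3.141  0.     1.562]
```

```bash
python3 -m pendant '[{"dx":0,"dy":0,"dz":0.7,"rx":0,"ry":0,"rz":0},{"dx":0,"dy":0,"dz":0.8,"rx":0,"ry":0,"rz":0},{"dx":0,"dy":0,"dz":0.8,"rx":0,"ry":0,"rz":0},{"dx":0,"dy":0,"dz":0.6,"rx":0,"ry":0,"rz":0},{"dx":0,"dy":0,"dz":0.3,"rx":0,"ry":0,"rz":0},{"dx":0,"dy":0,"dz":0.1,"rx":0,"ry":0,"rz":0},{"dx":0,"dy":0,"dz":0.1,"rx":0,"ry":0,"rz":0},{"dx":0,"dy":0,"dz":0.1,"rx":0,"ry":0,"rz":0},{"dx":0,"dy":0,"dz":0.1,"rx":0,"ry":0,"rz":0},{"dx":0,"dy":0,"dz":0,"rx":0,"ry":0,"rz":0}]'
python3 plan.py .6675 .0152 .040 1.560
```

```text
clock: 8.22
eef_pos: [0.6661, 0.0151, 0.0433]
ee_rot: [3.141, 0.0, 1.56]
wrist_force: [0.1, -0.3, -2.4]
width: 0.0599
gripper_force: 25.0
t 8.22 rz tot -0.0001 then units dx,dy,dz [0.   0.06 0.13] xy rows 0.1 per row/12 [0.    0.005 0.011] rpy [3.141 0.    1.56 ]
```

```bash
python3 -m pendant '[{"dx":0,"dy":0.05,"dz":0.05,"rx":0,"ry":0,"rz":0},{"dx":0,"dy":0,"dz":0.05,"rx":0,"ry":0,"rz":0},{"dx":0,"dy":0,"dz":0.03,"rx":0,"ry":0,"rz":0},{"dx":0,"dy":0,"dz":0,"rx":0,"ry":0,"rz":0}]'
```

```text
clock: 8.55
eef_pos: [0.6673, 0.0151, 0.04]
ee_rot: [3.141, 0.0, 1.559]
wrist_force: [-0.0, 0.3, -1.2]
width: 0.0595
gripper_force: 25.0
```

```bash
python3 -m pendant '[{"dx":0,"dy":0,"dz":0.04,"rx":0,"ry":0,"rz":0},{"dx":0,"dy":0,"dz":0,"rx":0,"ry":0,"rz":0}]' && python3 -m pendant '[{"dx":0,"dy":0,"dz":0,"rx":0,"ry":0,"rz":0},{"dx":0,"dy":0,"dz":0,"rx":0,"ry":0,"rz":0},{"dx":0,"dy":0,"dz":0,"rx":0,"ry":0,"rz":0},{"dx":0,"dy":0,"dz":0,"rx":0,"ry":0,"rz":0},{"dx":0,"dy":0,"dz":-0.4,"rx":0,"ry":0,"rz":0},{"dx":0,"dy":0,"dz":-0.8,"rx":0,"ry":0,"rz":0},{"dx":0,"dy":0,"dz":-0.9,"rx":0,"ry":0,"rz":0},{"dx":0,"dy":0,"dz":-0.9,"rx":0,"ry":0,"rz":0},{"dx":0,"dy":0,"dz":-0.9,"rx":0,"ry":0,"rz":0},{"dx":0,"dy":0,"dz":-0.5,"rx":0,"ry":0,"rz":0},{"dx":0,"dy":0,"dz":0,"rx":0,"ry":0,"rz":0}]' -1
python3 plan.py .4274 -.193 .15 1.560
```

```text
clock: 8.72
eef_pos: [0.6673, 0.0151, 0.04]
ee_rot: [3.141, 0.0, 1.559]
wrist_force: [-5.4, 0.1, 9.6]
width: 0.06
gripper_force: 25.0
clock: 9.63
eef_pos: [0.6683, 0.0151, 0.1527]
ee_rot: [3.137, 0.0, 1.559]
wrist_force: [-0.3, 0.1, 1.2]
width: 0.0932
gripper_force: 0.0
t 9.63 rz tot -0.0002 then units dx,dy,dz [-8.43 -9.54  0.11] xy rows 9.5 per row/12 [-0.702 -0.795  0.009] rpy [3.137 0.    1.559]
```

```bash
python3 -m pendant '[{"dx":-0.766,"dy":-0.867,"dz":0,"rx":0,"ry":0,"rz":0},{"dx":-0.766,"dy":-0.867,"dz":0,"rx":0,"ry":0,"rz":0},{"dx":-0.766,"dy":-0.867,"dz":0,"rx":0,"ry":0,"rz":0},{"dx":-0.766,"dy":-0.867,"dz":0,"rx":0,"ry":0,"rz":0},{"dx":-0.766,"dy":-0.867,"dz":0,"rx":0,"ry":0,"rz":0},{"dx":-0.766,"dy":-0.867,"dz":0,"rx":0,"ry":0,"rz":0},{"dx":-0.766,"dy":-0.867,"dz":0,"rx":0,"ry":0,"rz":0},{"dx":-0.766,"dy":-0.867,"dz":0,"rx":0,"ry":0,"rz":0},{"dx":-0.766,"dy":-0.867,"dz":0,"rx":0,"ry":0,"rz":0},{"dx":-0.766,"dy":-0.867,"dz":0,"rx":0,"ry":0,"rz":0},{"dx":-0.766,"dy":-0.867,"dz":0,"rx":0,"ry":0,"rz":0},{"dx":0,"dy":0,"dz":0,"rx":0,"ry":0,"rz":0}]'
python3 plan.py .4274 -.193 .039 1.560
python3 - <<'E'
from fit import *
a,b=snap('top','t1.png'),snap('side'); V=[]
for S in ([a,b],[a],[b]):
    x,f,v=fit(S,'memo',(.667,.015,0),(0,.1)); print(len(S),x.round(4),round(f,3)); V+=v
tile(V,'fit1.png')
E
```

```text
clock: 10.63
eef_pos: [0.4235, -0.1947, 0.1478]
ee_rot: [-3.14, 0.0, 1.557]
wrist_force: [-0.2, -0.7, -0.4]
width: 0.0932
gripper_force: 0.0
t 10.63 rz tot -0.0009 then units dx,dy,dz [0.07 0.15 4.35] xy rows 0.2 per row/12 [0.006 0.013 0.363] rpy [-3.14   0.     1.557]
2 [0.6686 0.0154 0.0165] -0.838
1 [0.6712 0.0155 0.016 ] -0.894
1 [ 0.6684  0.0241 -0.0154] -0.84
```

View pics/fit1.png

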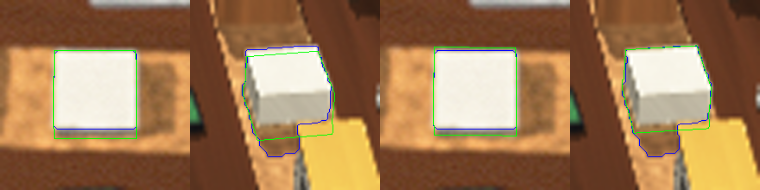

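```bash
python3 -m pendant '[{"dx":0.07,"dy":0.15,"dz":0.6,"rx":0,"ry":0,"rz":0},{"dx":0,"dy":0,"dz":0.8,"rx":0,"ry":0,"rz":0},{"dx":0,"dy":0,"dz":0.8,"rx":0,"ry":0,"rz":0},{"dx":0,"dy":0,"dz":0.8,"rx":0,"ry":0,"rz":0},{"dx":0,"dy":0,"dz":0.7,"rx":0,"ry":0,"rz":0},{"dx":0,"dy":0,"dz":0.4,"rx":0,"ry":0,"rz":0},{"dx":0,"dy":0,"dz":0.2,"rx":0,"ry":0,"rz":0},{"dx":0,"dy":0,"dz":0,"rx":0,"ry":0,"rz":0}]' && python3 -m pendant '[{"dx":0,"dy":0,"dz":0,"rx":0,"ry":0,"rz":0},{"dx":0,"dy":0,"dz":0,"rx":0,"ry":0,"rz":0},{"dx":0,"dy":0,"dz":0,"rx":0,"ry":0,"rz":0},{"dx":0,"dy":0,"dz":0,"rx":0,"ry":0,"rz":0},{"dx":0,"dy":0,"dz":0,"rx":0,"ry":0,"rz":0},{"dx":0,"dy":0,"dz":0,"rx":0,"ry":0,"rz":0},{"dx":0,"dy":0,"dz":0,"rx":0,"ry":0,"rz":0},{"dx":0,"dy":0,"dz":0,"rx":0,"ry":0,"rz":0},{"dx":0,"dy":0,"dz":0,"rx":0,"ry":0,"rz":0},{"dx":0,"dy":0,"dz":0,"rx":0,"ry":0,"rz":0}]' 1 30
python3 plan.py .6675 .0152 .17 1.560
```

```text
clock: 11.4
eef_pos: [0.4301, -0.1905, 0.0404]
ee_rot: [-3.14, -0.001, 1.56]
wrist_force: [-0.1, -0.1, 0.4]
width: 0.0933
gripper_force: 0.0
clock: 12.23
eef_pos: [0.4301, -0.1911, 0.0414]
ee_rot: [-3.142, 0.0, 1.559]
wrist_force: [-4.5, 0.5, 1.5]
width: 0.0309
gripper_force: 2.1
t 12.23 rz tot -0.0002 then units dx,dy,dz [ 8.35  9.4  -5.14] xy rows 9.4 per row/12 [ 0.696  0.784 -0.429] rpy [-3.142  0.     1.559]
```

```bash
python3 -m pendant '[{"dx":0,"dy":0,"dz":0,"rx":0,"ry":0,"rz":0},{"dx":0,"dy":0,"dz":0,"rx":0,"ry":0,"rz":0},{"dx":0,"dy":0,"dz":0,"rx":0,"ry":0,"rz":0},{"dx":0,"dy":0,"dz":0,"rx":0,"ry":0,"rz":0}]'
python3 plan.py .6675 .0152 .17 1.560
```

```text
clock: 12.57
eef_pos: [0.43, -0.1911, 0.0414]
ee_rot: [-3.141, -0.0, 1.559]
wrist_force: [-2.3, -0.7, 1.7]
width: 0.0249
gripper_force: 30.0
t 12.57 rz tot -0.0002 then units dx,dy,dz [ 8.35  9.41 -5.15] xy rows 9.4 per row/12 [ 0.696  0.784 -0.429] rpy [-3.141 -0.     1.559]
```

```bash
python3 -m pendant '[{"dx":0,"dy":0,"dz":-0.5,"rx":0,"ry":0,"rz":0},{"dx":0,"dy":0,"dz":-0.8,"rx":0,"ry":0,"rz":0},{"dx":0,"dy":0,"dz":-0.9,"rx":0,"ry":0,"rz":0},{"dx":0,"dy":0,"dz":-0.9,"rx":0,"ry":0,"rz":0},{"dx":0,"dy":0,"dz":-0.9,"rx":0,"ry":0,"rz":0},{"dx":0,"dy":0,"dz":-0.8,"rx":0,"ry":0,"rz":0},{"dx":0,"dy":0,"dz":-0.4,"rx":0,"ry":0,"rz":0}]' && python3 -m pendant '[{"dx":0.4,"dy":0.5,"dz":0,"rx":0,"ry":0,"rz":0},{"dx":0.8,"dy":0.9,"dz":0,"rx":0,"ry":0,"rz":0},{"dx":0.8,"dy":0.9,"dz":0,"rx":0,"ry":0,"rz":0},{"dx":0.8,"dy":0.9,"dz":0,"rx":0,"ry":0,"rz":0},{"dx":0.8,"dy":0.9,"dz":0,"rx":0,"ry":0,"rz":0},{"dx":0.8,"dy":0.9,"dz":0,"rx":0,"ry":0,"rz":0},{"dx":0.8,"dy":0.9,"dz":0,"rx":0,"ry":0,"rz":0},{"dx":0.8,"dy":0.9,"dz":0,"rx":0,"ry":0,"rz":0},{"dx":0.8,"dy":0.9,"dz":0,"rx":0,"ry":0,"rz":0},{"dx":0.8,"dy":0.9,"dz":0,"rx":0,"ry":0,"rz":0},{"dx":0.6,"dy":0.8,"dz":0,"rx":0,"ry":0,"rz":0},{"dx":0,"dy":0,"dz":0,"rx":0,"ry":0,"rz":0}]'
python3 plan.py .6675 .0165 .088 1.560
```

```text
clock: 13.15
eef_pos: [0.4307, -0.1913, 0.1747]
ee_rot: [3.139, 0.001, 1.559]
wrist_force: [0.1, -1.0, -2.9]
width: 0.0251
gripper_force: 30.0
clock: 14.15
eef_pos: [0.6696, 0.0139, 0.1703]
ee_rot: [-3.141, -0.001, 1.561]
wrist_force: [0.7, 0.2, -3.0]
width: 0.0253
gripper_force: 30.0
t 14.15 rz tot 0.0004 then units dx,dy,dz [ 0.1  -0.09  3.29] xy rows 0.1 per row/12 [ 0.009 -0.007  0.274] rpy [-3.141e+00 -1.000e-03  1.561e+00]
```

```bash
python3 -m pendant '[{"dx":0.1,"dy":0,"dz":0.5,"rx":0,"ry":0,"rz":0},{"dx":0,"dy":0,"dz":0.6,"rx":0,"ry":0,"rz":0},{"dx":0,"dy":0,"dz":0.7,"rx":0,"ry":0,"rz":0},{"dx":0,"dy":0,"dz":0.6,"rx":0,"ry":0,"rz":0},{"dx":0,"dy":0,"dz":0.4,"rx":0,"ry":0,"rz":0},{"dx":0,"dy":0,"dz":0.2,"rx":0,"ry":0,"rz":0},{"dx":0,"dy":0,"dz":0,"rx":0,"ry":0,"rz":0},{"dx":0,"dy":0,"dz":0,"rx":0,"ry":0,"rz":0},{"dx":0,"dy":0,"dz":0,"rx":0,"ry":0,"rz":0}]'
python3 plan.py .6675 .0165 .086 1.560
python3 - <<'E'
from h import *
a,b=snap('top'),snap('side')
B=b['color'][150:220,270:350];A=a['color'][100:170,215:295]
v=np.hstack([cv2.resize(A,(400,350),interpolation=2),cv2.resize(B,(400,350),interpolation=2)])
cv2.imwrite('pics/w1.png',v[:,:,::-1])
E
```

```text
clock: 14.9
eef_pos: [0.6679, 0.0136, 0.0974]
ee_rot: [3.14, 0.0, 1.559]
wrist_force: [-0.2, -0.9, -3.0]
width: 0.0252
gripper_force: 30.0
t 14.9 rz tot -0.0002 then units dx,dy,dz [ 0.12 -0.02  0.46] xy rows 0.1 per row/12 [ 0.01  -0.001  0.038] rpy [3.14  0.    1.559]
```

View pics/w1.png

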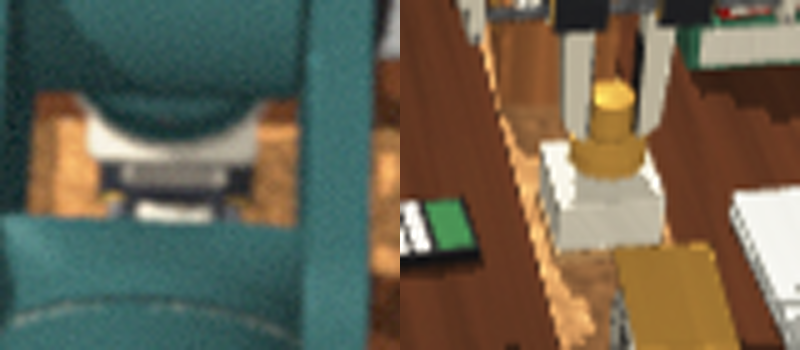

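```bash
python3 -m pendant '[{"dx":0.1,"dy":0,"dz":0.1,"rx":0,"ry":0,"rz":0},{"dx":0,"dy":0,"dz":0.1,"rx":0,"ry":0,"rz":0},{"dx":0,"dy":0,"dz":0.1,"rx":0,"ry":0,"rz":0},{"dx":0,"dy":0,"dz":0.06,"rx":0,"ry":0,"rz":0},{"dx":0,"dy":0,"dz":0.04,"rx":0,"ry":0,"rz":0},{"dx":0,"dy":0,"dz":0,"rx":0,"ry":0,"rz":0},{"dx":0,"dy":0,"dz":0,"rx":0,"ry":0,"rz":0}]'
```

```text
clock: 15.58
eef_pos: [0.6676, 0.0162, 0.0864]
ee_rot: [-3.142, 0.0, 1.559]
wrist_force: [-0.2, -0.3, -4.1]
width: 0.0252
gripper_force: 30.0
```

```bash
python3 -m pendant '[{"dx":0,"dy":0,"dz":0.02,"rx":0,"ry":0,"rz":0},{"dx":0,"dy":0,"dz":0.02,"rx":0,"ry":0,"rz":0},{"dx":0,"dy":0,"dz":0,"rx":0,"ry":0,"rz":0}]'
```

```text
clock: 15.83
eef_pos: [0.6676, 0.0162, 0.0855]
ee_rot: [3.141, -0.0, 1.559]
wrist_force: [-0.7, 0.2, -3.0]
width: 0.0248
gripper_force: 30.0
```

```bash
python3 -m pendant '[{"dx":0,"dy":0,"dz":0.02,"rx":0,"ry":0,"rz":0},{"dx":0,"dy":0,"dz":0.02,"rx":0,"ry":0,"rz":0},{"dx":0,"dy":0,"dz":0,"rx":0,"ry":0,"rz":0}]'
```

```text
clock: 16.08
eef_pos: [0.6677, 0.0162, 0.0854]
ee_rot: [3.141, 0.0, 1.559]
wrist_force: [-4.5, 0.2, 6.7]
width: 0.025
gripper_force: 30.0
```

```bash
python3 -m pendant '[{"dx":0,"dy":0,"dz":0,"rx":0,"ry":0,"rz":0},{"dx":0,"dy":0,"dz":0,"rx":0,"ry":0,"rz":0},{"dx":0,"dy":0,"dz":0,"rx":0,"ry":0,"rz":0},{"dx":0,"dy":0,"dz":0,"rx":0,"ry":0,"rz":0},{"dx":0,"dy":0,"dz":-0.3,"rx":0,"ry":0,"rz":0},{"dx":0,"dy":0,"dz":-0.8,"rx":0,"ry":0,"rz":0},{"dx":0,"dy":0,"dz":-0.9,"rx":0,"ry":0,"rz":0},{"dx":0,"dy":0,"dz":-0.9,"rx":0,"ry":0,"rz":0},{"dx":0,"dy":0,"dz":-0.9,"rx":0,"ry":0,"rz":0},{"dx":0,"dy":0,"dz":-0.9,"rx":0,"ry":0,"rz":0.038},{"dx":0,"dy":0,"dz":0,"rx":0,"ry":0,"rz":0.038},{"dx":0,"dy":0,"dz":0,"rx":0,"ry":0,"rz":0.038}]' -1 && python3 -m pendant '[{"dx":0,"dy":0,"dz":0,"rx":0,"ry":0,"rz":0.038},{"dx":0,"dy":0,"dz":0,"rx":0,"ry":0,"rz":0.038},{"dx":0,"dy":0,"dz":0,"rx":0,"ry":0,"rz":0.038},{"dx":0,"dy":0,"dz":0,"rx":0,"ry":0,"rz":0.038},{"dx":0,"dy":0,"dz":0,"rx":0,"ry":0,"rz":0.038},{"dx":0,"dy":0,"dz":0,"rx":0,"ry":0,"rz":0.038},{"dx":0,"dy":0,"dz":0,"rx":0,"ry":0,"rz":0.038},{"dx":0,"dy":0,"dz":0,"rx":0,"ry":0,"rz":0},{"dx":0,"dy":0,"dz":0,"rx":0,"ry":0,"rz":0}]'
python3 plan.py .501 .365 .19 .36
```

```text
clock: 17.08
eef_pos: [0.6681, 0.0162, 0.2045]
ee_rot: [3.139, -0.001, 1.195]
wrist_force: [-0.3, 0.2, -0.8]
width: 0.0927
gripper_force: 0.0
clock: 17.83
eef_pos: [0.6676, 0.0162, 0.2023]
ee_rot: [3.142, -0.0, 0.369]
wrist_force: [0.3, 0.5, 0.0]
width: 0.0926
gripper_force: 0.0
t 17.83 rz tot 0.003 then units dx,dy,dz [ -1.32 -15.4    0.49] xy rows 15.4 per row/12 [-0.11  -1.284  0.041] rpy [ 3.142 -0.     0.369]
```

```bash
python3 -m pendant '[{"dx":-0.08,"dy":-0.96,"dz":0,"rx":0,"ry":0,"rz":0},{"dx":-0.08,"dy":-0.96,"dz":0,"rx":0,"ry":0,"rz":0},{"dx":-0.08,"dy":-0.96,"dz":0,"rx":0,"ry":0,"rz":0},{"dx":-0.08,"dy":-0.96,"dz":0,"rx":0,"ry":0,"rz":0},{"dx":-0.08,"dy":-0.96,"dz":0,"rx":0,"ry":0,"rz":0},{"dx":-0.08,"dy":-0.96,"dz":0,"rx":0,"ry":0,"rz":0},{"dx":-0.08,"dy":-0.96,"dz":0,"rx":0,"ry":0,"rz":0},{"dx":-0.08,"dy":-0.96,"dz":0,"rx":0,"ry":0,"rz":0},{"dx":-0.08,"dy":-0.96,"dz":0,"rx":0,"ry":0,"rz":0},{"dx":-0.08,"dy":-0.96,"dz":0,"rx":0,"ry":0,"rz":0},{"dx":-0.08,"dy":-0.96,"dz":0,"rx":0,"ry":0,"rz":0},{"dx":-0.08,"dy":-0.96,"dz":0,"rx":0,"ry":0,"rz":0}]' && python3 -m pendant '[{"dx":-0.08,"dy":-0.96,"dz":0,"rx":0,"ry":0,"rz":0},{"dx":-0.08,"dy":-0.96,"dz":0,"rx":0,"ry":0,"rz":0},{"dx":-0.08,"dy":-0.96,"dz":0,"rx":0,"ry":0,"rz":0},{"dx":-0.08,"dy":-0.96,"dz":0,"rx":0,"ry":0,"rz":0},{"dx":0,"dy":0,"dz":0,"rx":0,"ry":0,"rz":0},{"dx":0,"dy":0,"dz":0,"rx":0,"ry":0,"rz":0},{"dx":0,"dy":0,"dz":0,"rx":0,"ry":0,"rz":0}]'
python3 plan.py .501 .365 .063 .368
python3 - <<'E'
from fit import *
a,b=snap('top','t2.png'),snap('side','s2.png')
for S in ([a],[b]):
    x,f,v=fit(S,'memo',(.667,.015,0),(0,.1)); print(len(S),x.round(4),round(f,3))
A=a['color'][110:160,155:345];B=b['color'][90:240,180:350]
v=np.zeros((560,760,3),np.uint8);v[:200]=cv2.resize(A,(760,200),interpolation=2);v[200:,:408]=cv2.resize(B,(408,360),interpolation=2)
cv2.imwrite('pics/w2.png',v[:,:,::-1])
E
```

```text
clock: 18.83
eef_pos: [0.5416, 0.2776, 0.2023]
ee_rot: [-3.142, -0.0, 0.371]
wrist_force: [0.4, -0.3, 0.3]
width: 0.0928
gripper_force: 0.0
clock: 19.42
eef_pos: [0.5006, 0.363, 0.202]
ee_rot: [3.141, -0.0, 0.368]
wrist_force: [0.2, 0.3, -0.1]
width: 0.093
gripper_force: 0.0
t 19.42 rz tot 0.0 then units dx,dy,dz [ 0.04 -0.07  5.56] xy rows 0.1 per row/12 [ 0.004 -0.006  0.463] rpy [ 3.141 -0.     0.368]
1 [0.6719 0.0155 0.02  ] -0.899
1 [0.6691 0.0257 0.005 ] -0.794
```

View pics/w2.png

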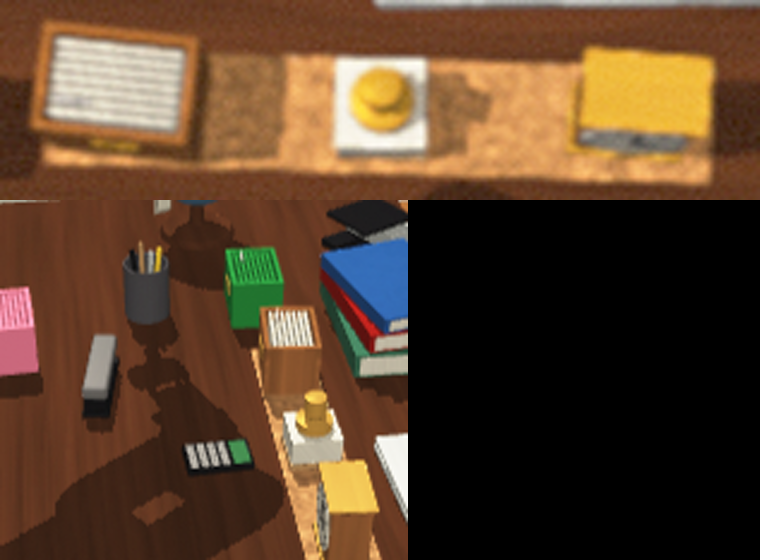

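```bash
python3 -m pendant '[{"dx":0.04,"dy":-0.07,"dz":0.7,"rx":0,"ry":0,"rz":0},{"dx":0,"dy":0,"dz":0.8,"rx":0,"ry":0,"rz":0},{"dx":0,"dy":0,"dz":0.8,"rx":0,"ry":0,"rz":0},{"dx":0,"dy":0,"dz":0.8,"rx":0,"ry":0,"rz":0},{"dx":0,"dy":0,"dz":0.8,"rx":0,"ry":0,"rz":0},{"dx":0,"dy":0,"dz":0.8,"rx":0,"ry":0,"rz":0},{"dx":0,"dy":0,"dz":0.6,"rx":0,"ry":0,"rz":0},{"dx":0,"dy":0,"dz":0.25,"rx":0,"ry":0,"rz":0},{"dx":0,"dy":0,"dz":0,"rx":0,"ry":0,"rz":0},{"dx":0,"dy":0,"dz":0,"rx":0,"ry":0,"rz":0}]' && python3 -m pendant '[{"dx":0,"dy":0,"dz":0,"rx":0,"ry":0,"rz":0},{"dx":0,"dy":0,"dz":0,"rx":0,"ry":0,"rz":0},{"dx":0,"dy":0,"dz":0,"rx":0,"ry":0,"rz":0},{"dx":0,"dy":0,"dz":0,"rx":0,"ry":0,"rz":0},{"dx":0,"dy":0,"dz":0,"rx":0,"ry":0,"rz":0},{"dx":0,"dy":0,"dz":0,"rx":0,"ry":0,"rz":0},{"dx":0,"dy":0,"dz":0,"rx":0,"ry":0,"rz":0},{"dx":0,"dy":0,"dz":0,"rx":0,"ry":0,"rz":0}]' 1 30
python3 plan.py .5687 -.1514 .23 .368
```

```text
clock: 20.35
eef_pos: [0.5011, 0.3651, 0.0638]
ee_rot: [-3.142, -0.0, 0.365]
wrist_force: [-0.4, -0.9, 0.5]
width: 0.0931
gripper_force: 0.0
clock: 21.02
eef_pos: [0.5008, 0.3655, 0.0635]
ee_rot: [-3.141, -0.0, 0.366]
wrist_force: [-1.4, -1.0, 4.7]
width: 0.0641
gripper_force: 30.0
t 21.02 rz tot -0.0008 then units dx,dy,dz [-4.9  20.27 -6.66] xy rows 20.3 per row/12 [-0.409  1.689 -0.555] rpy [-3.141 -0.     0.366]
```

```bash
python3 -m pendant '[{"dx":0,"dy":0,"dz":-0.5,"rx":0,"ry":0,"rz":0},{"dx":0,"dy":0,"dz":-0.9,"rx":0,"ry":0,"rz":0},{"dx":0,"dy":0,"dz":-0.9,"rx":0,"ry":0,"rz":0},{"dx":0,"dy":0,"dz":-0.9,"rx":0,"ry":0,"rz":0},{"dx":0,"dy":0,"dz":-0.9,"rx":0,"ry":0,"rz":0},{"dx":0,"dy":0,"dz":-0.9,"rx":0,"ry":0,"rz":0},{"dx":0,"dy":0,"dz":-0.9,"rx":0,"ry":0,"rz":0},{"dx":0,"dy":0.4,"dz":-0.6,"rx":0,"ry":0,"rz":0},{"dx":-0.233,"dy":0.965,"dz":0,"rx":0,"ry":0,"rz":0},{"dx":-0.233,"dy":0.965,"dz":0,"rx":0,"ry":0,"rz":0},{"dx":-0.233,"dy":0.965,"dz":0,"rx":0,"ry":0,"rz":0},{"dx":-0.233,"dy":0.965,"dz":0,"rx":0,"ry":0,"rz":0}]' && python3 -m pendant '[{"dx":-0.233,"dy":0.965,"dz":0,"rx":0,"ry":0,"rz":0},{"dx":-0.233,"dy":0.965,"dz":0,"rx":0,"ry":0,"rz":0},{"dx":-0.233,"dy":0.965,"dz":0,"rx":0,"ry":0,"rz":0},{"dx":-0.233,"dy":0.965,"dz":0,"rx":0,"ry":0,"rz":0},{"dx":-0.233,"dy":0.965,"dz":0,"rx":0,"ry":0,"rz":0},{"dx":-0.233,"dy":0.965,"dz":0,"rx":0,"ry":0,"rz":0},{"dx":-0.233,"dy":0.965,"dz":0,"rx":0,"ry":0,"rz":0},{"dx":-0.233,"dy":0.965,"dz":0,"rx":0,"ry":0,"rz":0},{"dx":-0.233,"dy":0.965,"dz":0,"rx":0,"ry":0,"rz":0},{"dx":-0.233,"dy":0.965,"dz":0,"rx":0,"ry":0,"rz":0},{"dx":-0.233,"dy":0.965,"dz":0,"rx":0,"ry":0,"rz":0},{"dx":-0.233,"dy":0.965,"dz":0,"rx":0,"ry":0,"rz":0}]'
python3 plan.py .5687 -.1514 .075 .366
```

```text
clock: 22.02
eef_pos: [0.5169, 0.2559, 0.2256]
ee_rot: [3.141, 0.001, 0.366]
wrist_force: [1.4, -0.8, -1.7]
width: 0.0641
gripper_force: 30.0
clock: 23.02
eef_pos: [0.5548, -0.0396, 0.2257]
ee_rot: [-3.142, 0.001, 0.365]
wrist_force: [0.7, -0.2, -2.5]
width: 0.064
gripper_force: 30.0
t 23.02 rz tot -0.0002 then units dx,dy,dz [-1.08  4.37  6.03] xy rows 4.4 per row/12 [-0.09   0.365  0.502] rpy [-3.142e+00  1.000e-03  3.650e-01]
```

```bash
python3 -m pendant '[{"dx":-0.215,"dy":0.87,"dz":0,"rx":0,"ry":0,"rz":0},{"dx":-0.215,"dy":0.87,"dz":0,"rx":0,"ry":0,"rz":0},{"dx":-0.215,"dy":0.87,"dz":0,"rx":0,"ry":0,"rz":0},{"dx":-0.215,"dy":0.87,"dz":0,"rx":0,"ry":0,"rz":0},{"dx":-0.215,"dy":0.87,"dz":0,"rx":0,"ry":0,"rz":0},{"dx":0,"dy":0,"dz":0.7,"rx":0,"ry":0,"rz":0},{"dx":0,"dy":0,"dz":0.9,"rx":0,"ry":0,"rz":0},{"dx":0,"dy":0,"dz":0.9,"rx":0,"ry":0,"rz":0},{"dx":0,"dy":0,"dz":0.9,"rx":0,"ry":0,"rz":0},{"dx":0,"dy":0,"dz":0.9,"rx":0,"ry":0,"rz":0},{"dx":0,"dy":0,"dz":0.8,"rx":0,"ry":0,"rz":0},{"dx":0,"dy":0,"dz":0.4,"rx":0,"ry":0,"rz":0}]' && python3 -m pendant '[{"dx":0,"dy":0,"dz":0.2,"rx":0,"ry":0,"rz":0},{"dx":0,"dy":0,"dz":0,"rx":0,"ry":0,"rz":0},{"dx":0,"dy":0,"dz":0,"rx":0,"ry":0,"rz":0}]'
python3 plan.py .5687 -.1514 .0635 .366
```

```text
clock: 24.02
eef_pos: [0.5676, -0.1491, 0.0855]
ee_rot: [-3.14, 0.003, 0.365]
wrist_force: [-0.4, -0.1, -2.8]
width: 0.0641
gripper_force: 30.0
clock: 24.27
eef_pos: [0.5693, -0.1492, 0.0842]
ee_rot: [3.141, -0.001, 0.366]
wrist_force: [-0.5, -0.1, -2.1]
width: 0.064
gripper_force: 30.0
t 24.27 rz tot -0.0002 then units dx,dy,dz [-0.05  0.07  0.83] xy rows 0.1 per row/12 [-0.005  0.006  0.069] rpy [ 3.141e+00 -1.000e-03  3.660e-01]
```

```bash
python3 -m pendant '[{"dx":-0.05,"dy":0.07,"dz":0.25,"rx":0,"ry":0,"rz":0},{"dx":0,"dy":0,"dz":0.2,"rx":0,"ry":0,"rz":0},{"dx":0,"dy":0,"dz":0.14,"rx":0,"ry":0,"rz":0},{"dx":0,"dy":0,"dz":0.1,"rx":0,"ry":0,"rz":0},{"dx":0,"dy":0,"dz":0.06,"rx":0,"ry":0,"rz":0},{"dx":0,"dy":0,"dz":0.04,"rx":0,"ry":0,"rz":0},{"dx":0,"dy":0,"dz":0,"rx":0,"ry":0,"rz":0},{"dx":0,"dy":0,"dz":0,"rx":0,"ry":0,"rz":0}]'
```

```text
clock: 24.93
eef_pos: [0.5686, -0.151, 0.0636]
ee_rot: [3.141, -0.0, 0.366]
wrist_force: [-1.0, 0.6, -1.1]
width: 0.0641
gripper_force: 30.0
```

```bash
python3 -m pendant '[{"dx":0,"dy":0,"dz":0.02,"rx":0,"ry":0,"rz":0},{"dx":0,"dy":0,"dz":0.02,"rx":0,"ry":0,"rz":0},{"dx":0,"dy":0,"dz":0,"rx":0,"ry":0,"rz":0}]' && python3 -m pendant '[{"dx":0,"dy":0,"dz":0,"rx":0,"ry":0,"rz":0},{"dx":0,"dy":0,"dz":0,"rx":0,"ry":0,"rz":0},{"dx":0,"dy":0,"dz":0,"rx":0,"ry":0,"rz":0},{"dx":0,"dy":0,"dz":0,"rx":0,"ry":0,"rz":0},{"dx":0,"dy":0,"dz":-0.3,"rx":0,"ry":0,"rz":0},{"dx":0,"dy":0,"dz":-0.8,"rx":0,"ry":0,"rz":0},{"dx":0,"dy":0,"dz":-0.9,"rx":0,"ry":0,"rz":0},{"dx":0,"dy":0,"dz":-0.9,"rx":0,"ry":0,"rz":0},{"dx":0,"dy":0,"dz":-0.9,"rx":0,"ry":0,"rz":0},{"dx":0,"dy":0,"dz":-0.9,"rx":0,"ry":0,"rz":0},{"dx":0,"dy":0,"dz":-0.9,"rx":0,"ry":0,"rz":0},{"dx":0,"dy":0,"dz":-0.4,"rx":0,"ry":0,"rz":0}]' -1 && python3 -m pendant '[{"dx":0,"dy":0,"dz":0,"rx":0,"ry":0,"rz":-0.037},{"dx":0,"dy":0,"dz":0,"rx":0,"ry":0,"rz":-0.037},{"dx":0,"dy":0,"dz":0,"rx":0,"ry":0,"rz":-0.037},{"dx":0,"dy":0,"dz":0,"rx":0,"ry":0,"rz":-0.037},{"dx":0,"dy":0,"dz":0,"rx":0,"ry":0,"rz":-0.037},{"dx":0,"dy":0,"dz":0,"rx":0,"ry":0,"rz":-0.037},{"dx":0,"dy":0,"dz":0,"rx":0,"ry":0,"rz":-0.037},{"dx":0,"dy":0,"dz":0,"rx":0,"ry":0,"rz":-0.037},{"dx":0,"dy":0,"dz":0,"rx":0,"ry":0,"rz":-0.038},{"dx":0,"dy":0,"dz":0,"rx":0,"ry":0,"rz":0},{"dx":0,"dy":0,"dz":0,"rx":0,"ry":0,"rz":0}]'
python3 plan.py .425 .1815 .2 1.416
```

```text
clock: 25.18
eef_pos: [0.5686, -0.151, 0.0635]
ee_rot: [3.141, -0.0, 0.366]
wrist_force: [-5.7, 2.1, 9.8]
width: 0.0639
gripper_force: 30.0
clock: 26.18
eef_pos: [0.569, -0.1512, 0.2161]
ee_rot: [3.139, -0.003, 0.366]
wrist_force: [-0.2, 0.1, 1.3]
width: 0.0931
gripper_force: 0.0
clock: 27.1
eef_pos: [0.5684, -0.151, 0.2122]
ee_rot: [-3.141, -0.0, 1.411]
wrist_force: [-0.4, -0.3, -0.7]
width: 0.0931
gripper_force: 0.0
t 27.1 rz tot -0.0016 then units dx,dy,dz [12.26 -7.72  0.49] xy rows 12.3 per row/12 [ 1.021 -0.643  0.041] rpy [-3.141 -0.     1.411]
```

```bash
python3 -m pendant '[{"dx":0.95,"dy":-0.596,"dz":0,"rx":0,"ry":0,"rz":0},{"dx":0.95,"dy":-0.596,"dz":0,"rx":0,"ry":0,"rz":0},{"dx":0.95,"dy":-0.596,"dz":0,"rx":0,"ry":0,"rz":0},{"dx":0.95,"dy":-0.596,"dz":0,"rx":0,"ry":0,"rz":0},{"dx":0.95,"dy":-0.596,"dz":0,"rx":0,"ry":0,"rz":0},{"dx":0.95,"dy":-0.596,"dz":0,"rx":0,"ry":0,"rz":0},{"dx":0.95,"dy":-0.596,"dz":0,"rx":0,"ry":0,"rz":0},{"dx":0.95,"dy":-0.596,"dz":0,"rx":0,"ry":0,"rz":0},{"dx":0.95,"dy":-0.596,"dz":0,"rx":0,"ry":0,"rz":0},{"dx":0.95,"dy":-0.596,"dz":0,"rx":0,"ry":0,"rz":0},{"dx":0.95,"dy":-0.596,"dz":0,"rx":0,"ry":0,"rz":0},{"dx":0.95,"dy":-0.596,"dz":0,"rx":0,"ry":0,"rz":0}]' && python3 -m pendant '[{"dx":0.9,"dy":-0.56,"dz":0,"rx":0,"ry":0,"rz":0},{"dx":0,"dy":0,"dz":0.8,"rx":0,"ry":0,"rz":0},{"dx":0,"dy":0,"dz":0.8,"rx":0,"ry":0,"rz":0},{"dx":0,"dy":0,"dz":0.8,"rx":0,"ry":0,"rz":0},{"dx":0,"dy":0,"dz":0.8,"rx":0,"ry":0,"rz":0},{"dx":0,"dy":0,"dz":0.6,"rx":0,"ry":0,"rz":0},{"dx":0,"dy":0,"dz":0,"rx":0,"ry":0,"rz":0},{"dx":0,"dy":0,"dz":0,"rx":0,"ry":0,"rz":0}]'
python3 plan.py .425 .182 .036 1.416
python3 - <<'E'
from fit import *
a,b=snap('top','t3.png'),snap('side','s3.png');V=[]
# card box rim: saturated brown top; edge lines of rim outline from 4x bicubic, sub-pixel lines with normals
def edge(s,p,q,z,name):
    # p,q world xyz ends: refine line by max gradient across
    im=cv2.GaussianBlur(s['color'],(0,0),.7).astype(np.float32)
    A=[]
    p,q=np.array(p),np.array(q);d=(q-p)/np.linalg.norm(q-p);n=np.array([-d[1],d[0],0])
    for t in np.linspace(.12,.88,25):
        c=p+(q-p)*t; o=np.arange(-.007,.0071,.0005)
        uv=proj(s,c+o[:,None]*n).astype(np.float32)
        pr=cv2.remap(im,uv[None,:,0],uv[None,:,1],cv2.INTER_CUBIC)[0]
        g=np.linalg.norm(np.gradient(pr,axis=0),axis=1);w=g**4
        A.append((c+n*(o*w).sum()/w.sum())[:2])
    A=np.array(A);vx,vy,x0,y0=cv2.fitLine(A.astype(np.float32),cv2.DIST_HUBER,0,.01,.01).ravel()
    an=np.arctan2(vy,vx); print(name,'angle',round(((an+np.pi/4)%(np.pi/2))-np.pi/4,4),'mid',A.mean(0).round(4))
def rect(s,c,yaw,dx,dy,z,name,es):
    R=np.array([[np.cos(yaw),-np.sin(yaw)],[np.sin(yaw),np.cos(yaw)]])
    P=[np.r_[np.array(c)+R@np.array([a*dx/2,b*dy/2]),z] for a,b in((1,1),(1,-1),(-1,-1),(-1,1))]
    for k in es: edge(s,P[k],P[(k+1)%4],z,name+' '+['far','right','near','left'][k])
rect(a,(.6693,.1845),-.08,.07,.1,.074,'box top',(0,1,3))
rect(b,(.6695,.188),-.09,.07,.1,.074,'box side',(0,1))
rect(a,(.6654,-.1555),-.035,.05,.08,.094,'clock top',(0,1,2))
rect(b,(.6654,-.1545),-.04,.05,.08,.094,'clock side',(0,1,2))
x,f,v=fit([a,b],'penpot',(.5687,-.1514,0));print(x.round(4),round(f,3));V+=v
x,f,v=fit([b],'penpot',(.5687,-.1514,0));print(x.round(4),round(f,3))
x,f,v=fit([a],'penpot',(.5687,-.1514,0));print(x.round(4),round(f,3))
cv2.imwrite('pics/c3.png',cv2.resize(a['color'][100:240,130:340],None,fx=3,fy=3)[:,:,::-1])
E
```

```text
clock: 28.1
eef_pos: [0.4353, 0.1594, 0.2124]
ee_rot: [3.141, -0.0, 1.41]
wrist_force: [0.2, 0.4, -0.0]
width: 0.0928
gripper_force: 0.0
clock: 28.77
eef_pos: [0.4255, 0.1826, 0.1173]
ee_rot: [-3.141, 0.001, 1.412]
wrist_force: [-0.3, -0.3, 0.6]
width: 0.0931
gripper_force: 0.0
t 28.77 rz tot -0.0013 then units dx,dy,dz [-0.03 -0.02  3.25] xy rows 0.0 per row/12 [-0.002 -0.001  0.271] rpy [-3.141e+00  1.000e-03  1.412e+00]
box top far angle -0.0592 mid [0.7003 0.182 ]
box top right angle -0.1008 mid [0.6654 0.136 ]
box top left angle -0.1639 mid [0.6732 0.2334]
box side far angle -0.0884 mid [0.704  0.1849]
box side right angle -0.0763 mid [0.6653 0.1414]
clock top far angle -0.0571 mid [ 0.6915 -0.1564]
clock top right angle -0.0379 mid [ 0.664 -0.196]
clock top near angle -0.0502 mid [ 0.6403 -0.1546]
clock side far angle -0.0602 mid [ 0.6907 -0.1555]
clock side right angle -0.0971 mid [ 0.6638 -0.1939]
clock side near angle -0.0952 mid [ 0.6406 -0.1535]
[ 0.5688 -0.1531  0.1614] -0.935
[ 0.5687 -0.1503 -0.0781] -0.942
[ 0.5696 -0.1537  0.0533] -0.961
```

View pics/c3.png

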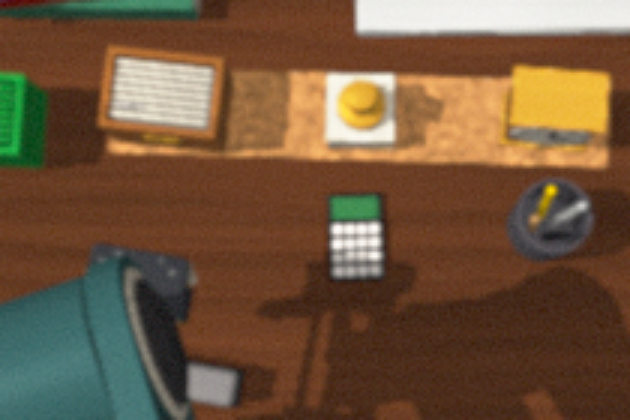

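```bash
python3 -m pendant '[{"dx":-0.03,"dy":0,"dz":0.6,"rx":0,"ry":0,"rz":0},{"dx":0,"dy":0,"dz":0.8,"rx":0,"ry":0,"rz":0},{"dx":0,"dy":0,"dz":0.8,"rx":0,"ry":0,"rz":0},{"dx":0,"dy":0,"dz":0.6,"rx":0,"ry":0,"rz":0},{"dx":0,"dy":0,"dz":0.3,"rx":0,"ry":0,"rz":0},{"dx":0,"dy":0,"dz":0.13,"rx":0,"ry":0,"rz":0},{"dx":0,"dy":0,"dz":0,"rx":0,"ry":0,"rz":0},{"dx":0,"dy":0,"dz":0,"rx":0,"ry":0,"rz":0}]' && python3 -m pendant '[{"dx":0,"dy":0,"dz":0,"rx":0,"ry":0,"rz":0},{"dx":0,"dy":0,"dz":0,"rx":0,"ry":0,"rz":0},{"dx":0,"dy":0,"dz":0,"rx":0,"ry":0,"rz":0},{"dx":0,"dy":0,"dz":0,"rx":0,"ry":0,"rz":0},{"dx":0,"dy":0,"dz":0,"rx":0,"ry":0,"rz":0},{"dx":0,"dy":0,"dz":0,"rx":0,"ry":0,"rz":0},{"dx":0,"dy":0,"dz":0,"rx":0,"ry":0,"rz":0},{"dx":0,"dy":0,"dz":0,"rx":0,"ry":0,"rz":0},{"dx":0,"dy":0,"dz":0,"rx":0,"ry":0,"rz":0},{"dx":0,"dy":0,"dz":0,"rx":0,"ry":0,"rz":0},{"dx":0,"dy":0,"dz":0,"rx":0,"ry":0,"rz":0},{"dx":0,"dy":0,"dz":0,"rx":0,"ry":0,"rz":0}]' 1 35
python3 plan.py .5777 .193 .12 1.486
```

```text
clock: 29.53
eef_pos: [0.4262, 0.1822, 0.0378]
ee_rot: [3.14, -0.001, 1.415]
wrist_force: [-0.3, -0.7, 0.6]
width: 0.0931
gripper_force: 0.0
clock: 30.53
eef_pos: [0.4256, 0.182, 0.0366]
ee_rot: [-3.141, 0.0, 1.415]
wrist_force: [-0.8, 0.3, 0.4]
width: 0.032
gripper_force: 35.0
t 30.53 rz tot -0.0226 then units dx,dy,dz [ 0.96  6.02 -3.34] xy rows 6.0 per row/12 [ 0.08   0.502 -0.278] rpy [-3.141  0.     1.415]
```

```bash
python3 -m pendant '[{"dx":0,"dy":0,"dz":-0.4,"rx":0,"ry":0,"rz":0},{"dx":0,"dy":0,"dz":-0.8,"rx":0,"ry":0,"rz":0},{"dx":0,"dy":0,"dz":-0.8,"rx":0,"ry":0,"rz":0},{"dx":0,"dy":0,"dz":-0.8,"rx":0,"ry":0,"rz":0},{"dx":0,"dy":0,"dz":-0.5,"rx":0,"ry":0,"rz":-0.0226},{"dx":0.16,"dy":0.6,"dz":0,"rx":0,"ry":0,"rz":0},{"dx":0.16,"dy":0.9,"dz":0,"rx":0,"ry":0,"rz":0},{"dx":0.16,"dy":0.9,"dz":0,"rx":0,"ry":0,"rz":0},{"dx":0.16,"dy":0.9,"dz":0,"rx":0,"ry":0,"rz":0},{"dx":0.16,"dy":0.9,"dz":0,"rx":0,"ry":0,"rz":0},{"dx":0.16,"dy":0.9,"dz":0,"rx":0,"ry":0,"rz":0},{"dx":0,"dy":0.9,"dz":0,"rx":0,"ry":0,"rz":0}]' && python3 -m pendant '[{"dx":0,"dy":0,"dz":0.6,"rx":0,"ry":0,"rz":0},{"dx":0,"dy":0,"dz":0.8,"rx":0,"ry":0,"rz":0},{"dx":0,"dy":0,"dz":0.8,"rx":0,"ry":0,"rz":0},{"dx":0,"dy":0,"dz":0.4,"rx":0,"ry":0,"rz":0},{"dx":0,"dy":0,"dz":0,"rx":0,"ry":0,"rz":0},{"dx":0,"dy":0,"dz":0,"rx":0,"ry":0,"rz":0},{"dx":0,"dy":0,"dz":0,"rx":0,"ry":0,"rz":0}]'
python3 plan.py .5777 .193 .037 1.486
```

```text
clock: 31.53
eef_pos: [0.5781, 0.1935, 0.1194]
ee_rot: [-3.141, -0.0, 1.486]
wrist_force: [0.1, -0.1, -3.0]
width: 0.0316
gripper_force: 35.0
clock: 32.12
eef_pos: [0.5777, 0.1933, 0.0557]
ee_rot: [3.14, -0.001, 1.486]
wrist_force: [0.4, 0.4, -2.5]
width: 0.0315
gripper_force: 35.0
t 32.12 rz tot -0.0 then units dx,dy,dz [-0.01  0.    0.75] xy rows 0.0 per row/12 [-0.001  0.     0.062] rpy [ 3.140e+00 -1.000e-03  1.486e+00]
```

```bash
python3 -m pendant '[{"dx":0,"dy":0,"dz":0.25,"rx":0,"ry":0,"rz":0},{"dx":0,"dy":0,"dz":0.2,"rx":0,"ry":0,"rz":0},{"dx":0,"dy":0,"dz":0.14,"rx":0,"ry":0,"rz":0},{"dx":0,"dy":0,"dz":0.08,"rx":0,"ry":0,"rz":0},{"dx":0,"dy":0,"dz":0.04,"rx":0,"ry":0,"rz":0},{"dx":0,"dy":0,"dz":0.04,"rx":0,"ry":0,"rz":0},{"dx":0,"dy":0,"dz":0,"rx":0,"ry":0,"rz":0},{"dx":0,"dy":0,"dz":0,"rx":0,"ry":0,"rz":0}]'
python3 - <<'E'
from fit import *
a,b=snap('top','t4.png'),snap('side','s4.png');V=[]
cv2.imwrite('pics/c4.png',np.hstack([cv2.resize(s['color'][y:y+130,x:x+130],None,fx=3,fy=3)[:,:,::-1] for s,x,y in((a,130,100),(b,210,110))]))
E
```

```text
clock: 32.78
eef_pos: [0.5772, 0.1932, 0.0366]
ee_rot: [3.142, -0.0, 1.486]
wrist_force: [-8.0, -1.4, 11.8]
width: 0.0315
gripper_force: 35.0
```

View pics/c4.png

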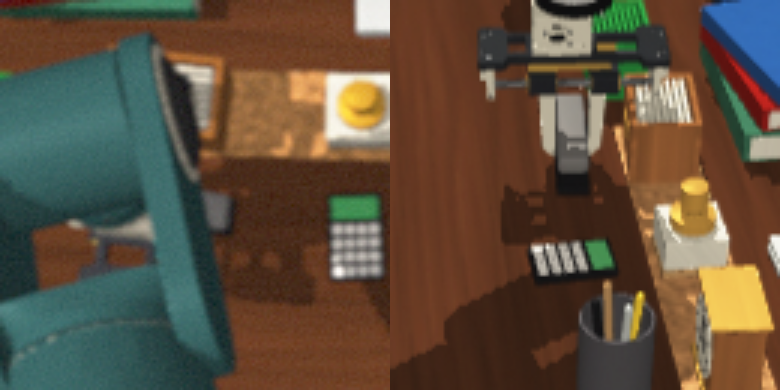

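```bash
python3 -m pendant '[{"dx":0,"dy":0,"dz":0,"rx":0,"ry":0,"rz":0},{"dx":0,"dy":0,"dz":0,"rx":0,"ry":0,"rz":0},{"dx":0,"dy":0,"dz":0,"rx":0,"ry":0,"rz":0},{"dx":0,"dy":0,"dz":0,"rx":0,"ry":0,"rz":0},{"dx":0,"dy":0,"dz":-0.3,"rx":0,"ry":0,"rz":0},{"dx":0,"dy":0,"dz":-0.8,"rx":0,"ry":0,"rz":0},{"dx":0,"dy":0,"dz":-0.9,"rx":0,"ry":0,"rz":0},{"dx":0,"dy":0,"dz":-0.9,"rx":0,"ry":0,"rz":0},{"dx":0,"dy":0,"dz":-0.9,"rx":0,"ry":0,"rz":0},{"dx":0,"dy":0,"dz":-0.9,"rx":0,"ry":0,"rz":0},{"dx":0,"dy":0,"dz":-0.9,"rx":0,"ry":0,"rz":0},{"dx":0,"dy":0,"dz":-0.9,"rx":0,"ry":0,"rz":0}]' -0.12 && python3 -m pendant '[{"dx":0.5,"dy":-0.9,"dz":0,"rx":0,"ry":0,"rz":0},{"dx":0.9,"dy":-0.9,"dz":0,"rx":0,"ry":0,"rz":0},{"dx":0.9,"dy":-0.9,"dz":0,"rx":0,"ry":0,"rz":0},{"dx":0.9,"dy":-0.9,"dz":0,"rx":0,"ry":0,"rz":0},{"dx":0.9,"dy":-0.9,"dz":0,"rx":0,"ry":0,"rz":0},{"dx":0.9,"dy":-0.9,"dz":0,"rx":0,"ry":0,"rz":0},{"dx":0.9,"dy":-0.5,"dz":0,"rx":0,"ry":0,"rz":0},{"dx":0.9,"dy":0,"dz":0,"rx":0,"ry":0,"rz":0},{"dx":0.9,"dy":0,"dz":0,"rx":0,"ry":0,"rz":0},{"dx":0,"dy":0,"dz":0,"rx":0,"ry":0,"rz":0},{"dx":0,"dy":0,"dz":0,"rx":0,"ry":0,"rz":0}]'
python3 - <<'E'
from fit import *
a,b=snap('top','t5.png'),snap('side','s5.png');V=[]
for S in ([a],[b]):
    x,f,v=fit(S,'stapler',(.5777,.193,1.486),(1.4,1.55));print(x.round(4),round(f,3));V+=v
for n in('mug','calculator'): print(n,[np.round(d['point'],3).tolist() for s in(a,b) for d in search_frame(s,n)[:1]])
cv2.imwrite('pics/c5.png',np.hstack([cv2.resize(a['color'][110:210,140:350],(480,229)),cv2.resize(b['color'][110:260,200:350],(229,229))])[:,:,::-1])
cv2.imwrite('pics/c5.png',cv2.resize(cv2.imread('pics/t5.png')[100:250,120:350],None,fx=3.4,fy=3.4,interpolation=2))
E
```

```text
clock: 33.88
eef_pos: [0.577, 0.1931, 0.1997]
ee_rot: [3.141, -0.0, 1.486]
wrist_force: [0.6, -0.2, 0.9]
width: 0.0518
gripper_force: 0.0
clock: 34.8
eef_pos: [0.4462, 0.3981, 0.198]
ee_rot: [-3.141, 0.0, 1.487]
wrist_force: [0.4, -1.2, -0.3]
width: 0.0525
gripper_force: 0.0
[0.5783 0.1915 1.4567] -0.883
[0.5782 0.1972 1.4498] -0.879
mug [[0.491, -0.383, 0.045], [0.486, -0.387, 0.058]]
calculator [[0.575, 0.189, 0.047], [0.556, 0.008, 0.011]]
```

View pics/c5.png

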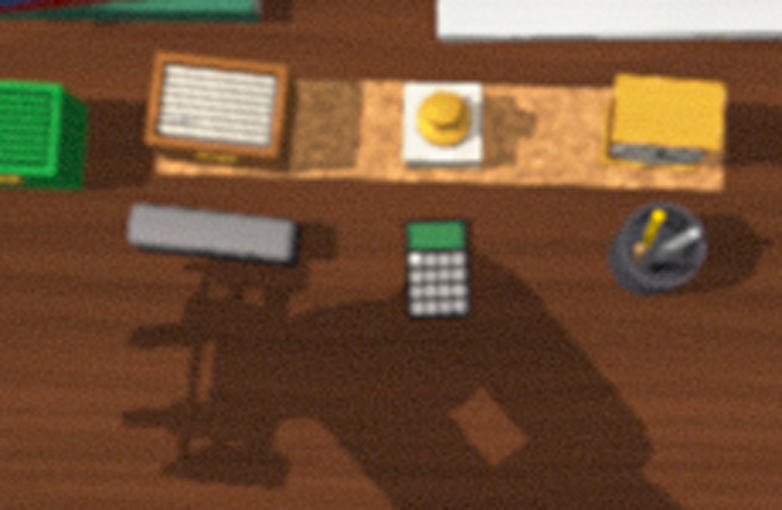

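View pics/s5.png

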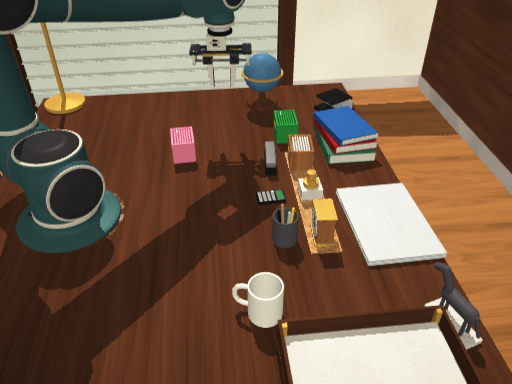

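```bash
python3 -c "
from rig import *
print(hand_in())"
```

```text
the job is handed in; nothing more can be done
None
```

The desk is laid out as asked, in the order asked, and handed in at about 35 s. The last pictures show everything in place to within a few millimetres, and neither the mug nor the calculator shows any sign of having moved.

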